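Show the tape gun flap to the inspection camera

ROBOT

A 7-joint arm with a two-finger parallel gripper is mounted at the origin on the work surface. World frame = base frame: x ahead of the robot, y to its left, z up, the work surface at z = 0. Lengths are in mm, angles in rad, forces in N, time in s.
With the tool pointing down it reaches from about 425 to 800 mm from the base axis. Payload 8.3 kg.
Tool frame: the origin (TCP) lies midway between the tips of the shut fingers; the grasp point (between the pads) lies 19 mm behind it; z points along the fingers, x is the direction in which the jaws open and shut, and the axes are right-handed (so a half turn about z gives the same grasp; the last joint's range is limited). The gripper opens to 85 mm and grips with 20 to 120 N. Pads are 22 mm wide; open, the fingers measure 114 mm over their backs; the gripper's body (76 mm by 85 mm) begins 54 mm behind the grasp point. The pads swing forward as they close: fully open they stand 13 mm farther back than shut.
Start: joints at [1.237, 0.383, 0.016, 1.37, -0.006, 1.388, -0.046], TCP at [167.227, -602.194, 231.279] pointing down, gripper open.
Joint ranges: [-2.95, 2.95], [-0.25, 2.06], [-1.52, 1.56], [0.18, 2.33], [-1.44, 4.58], [0.02, 2.06], [-3.01, 3.01]. Speed limits (rad/s): [2.39, 2.39, 3.01, 3.01, 3.14, 3.14, 3.14].

INTERFACE

Orientations are given as a rotation vector (axis times angle).
In Python, from plant import * gives the robot as it stands.
- The arm moves only by the tool servo_tool, never from a script. Its arguments are lists of equal length, an entry for each row: "dp": the shift along the tool's x, y, z in mm, a list of three; "dr": the turn, a rotation vector about the tool's x, y, z in degrees, a list of three. In form: {"dp": [[dx, dy, dz], ...], "dr": [[ax, ay, az], ...]}. A call has 1 to 8 rows; each row shifts and turns the commanded pose from where the row before left it, along the tool's axes as they then stand; what a row does not reach is not made up. A row lasts 1/12 s, in which the tool goes at most 41.7 mm and 7.16 degrees, less where a joint would pass 70% of its speed; a pose out of reach is approached as far as the arm can. A call is refused whole if a number of a shift passes 41.7 or a number of a turn 7.16, either way. A call with a gripper value outside its range is refused whole. "hand" is the gripper's target within -1 to 1 (fully open at 1, half-way at 0, shut at -1), set as the call begins (left out, the last holds). The fingers move at their own pace and stop on an object; the grip force is fixed at half the most. Time passes only in rows, so rows that do not move let the fingers close. It gives the time, the measured TCP pose, the force and the opening at its end, in the units of the state.
- state(): the state, without advancing time (a new reading comes with each control period).
- capture(name): name is "scene" or "side" or "wrist"; returns a dict with "image" (420x560x3 uint8, blue, green, red), "fx", "fy", "cx", "cy" (pixels), "rvec" (rotation vector, rad) and "tvec" (3), from world to camera coordinates, as OpenCV has them. Camera axes: x right, y down, z forward; pixel columns grow to the right and rows downward; lengths in mm; the calibration is good to about 2 mm. A picture is of the moment at which its call begins. There is no depth.
- sign_off(): hands the job in, once; it reports no verdict.
Trained networks look in the newest picture that a camera, given by its name, has taken for a name from the list of things; names that differ only in an ending like _2 or _b are one class to them, and where a whole thing is asked for, a point or a joint stands for the part that bears it (a point fixed in the world has none). Each returns a list of dicts, best first, with "score" (0 to 1); they miss things now and then, are a little off and sometimes report something else, mostly with a low value. They report only what shows in the picture. A call takes as long as a camera call. They do not tell look-alikes from the thing itself.
- outline_of(camera, query): "region" (420x560 bool, what is visible of it) and "box" ([left, top, right, bottom] in pixels, round what is visible of it).
The state is a dict: "time": time; "q": joint angles; "dq": joint speeds; "joint_efforts": joint torques, N m; "tcp_pos": TCP position; "ee_rot": TCP orientation; "contact_force": force on the tool from outside, world axes, zero at the start; "wrist_torque": the same for the moment, N m; "width": finger opening in mm.
Only numpy, scipy, OpenCV 4.12 (cv2) and the standard library are available. Lean on these libraries where they do the work, as an engineer would, in place of code of your own. Each camera call takes 0.05 s, during which the arm holds its last target.

TASK

Swing the lamp arm (it has an orange knob to grip) to the left off the work, until it is close to its stop, then lift the blue flap out of the yellow tape gun and hold it up in the air to the small inspection camera: upright, its red-and-white dot centred in front of the lens at lens height and 10 cm from it, with the dotted face squarely towards the lens. Finish while still holding it there, with the lamp still swung aside; do not touch the camera and leave the other things where they are.

Things in the scene. Friction and masses are not known exactly. Their poses are not given: they have to be found in the camera images.
- lamp_arm (a joint): Angle (rad) of the lamp's swing arm about its upright hinge. 0: the arm points from its post roughly towards the robot, over the work; it grows as the lamp head swings to the robot's left (+y) and has its stop at 1.3. Light friction (about 1 N at the knob); it stays where it is left. Close to the stop means beyond 1.1.
- lamp_knob (a point): Point on the axis of the lamp's orange grip knob, an upright cylinder 16 mm across that stands 45 mm out of the top of the white lamp head (disc 90 mm across, 22 mm thick). This point is 20 mm below the knob's top end and 25 mm above the top of the head. It is 200 mm horizontally from the hinge axis.
- lamp_hinge (a point): Point on the upright hinge axis of the lamp arm, at the same height as lamp_knob; the post (22 mm across) with its round black base (100 mm across) stands below it. The arm swings in a level plane about this point.
- tape_gun: Yellow tape gun body lying on its side and screwed fast to the cart, 55 mm high at most. Origin on the cart top, below the middle of the nose slot; the drum (92 mm across) lies 90 mm towards its -x, the black handle goes off to its +y beside the drum. The slot in the nose opens upwards, is 15 mm (x) by 64 mm (y), 25 mm deep, with its floor 30 mm above the cart top.
- flap: Loose blue flap, an upright plate 12 mm thick (its x), standing in the tape gun's slot with its x parallel to the gun's x: lower part 60 mm wide (its y) and 60 mm high, above it a grip tab 32 mm wide from 60 up to 97 mm. Origin: centre of its underside; z up, +x out of the dotted face, which faces away from the drum at the start. About 60 g.
- flap_disc (a point): Centre of the white dot (20 mm across, red middle) on the flap's front (+x) face, 42 mm above the flap's underside and 6 mm in front of its middle plane.
- camera: Stand of the inspection camera, fixed, black base 90 mm square with a steel column; at the robot's right (-y). Origin on the cart top. Its +x is the horizontal direction in which the camera looks, roughly to the robot's left (+y).
- camera_lens (a point): Centre of the front glass of the camera's lens. Its +x points straight out along the level line of sight, z up. The black camera head behind it is 55 mm wide and reaches 21 mm above and below the lens centre; its height on the column differs from start to start.
- view_point (a point): The point in the air 100 mm straight in front of the lens (along +x of camera_lens), where the dot has to be.
- small_box0: Lowest of the stack of three loose closed plastic boxes, each 100 x 70 x 36 mm, grey; bystander. Origin: centre of its underside.
- small_box1: Middle box of the stack, green; bystander.
- small_box2: Top box of the stack, orange; bystander.
- pot: Empty white ceramic planter pot, 104 mm across at the rim, 90 mm high, loose; bystander. Origin: centre of its underside.
- acrylic_block: Clear acrylic block 70 x 50 x 30 mm, loose; bystander. Origin: centre of its underside.
- screwdriver: Loose screwdriver lying on the cart; bystander.
Things that resemble listed ones, but are neither listed nor needed, are in the scene too. There is more than one size of the tape_gun; the job needs the largest.

How it is judged (in metres and radians):
On the way, in this order (a step that is already met when the one before it is completed fails the run):
1. the lamp arm is swung close to its stop while the flap still stands in the tape gun (value of joint lamp_arm above 1.05 rad and distance of flap from where it was at the start of the episode below 0.01 m), for 0.2 s.
2. the flap is lifted clear of the slot, held by the fingers (z of flap in the frame of tape_gun above 0.07 m and contact force between the fingers and flap above 1 N and value of joint lamp_arm above 1.05 rad), for 0.2 s.
At the end, for the whole second after the job is handed in: The fingers hold the flap still in the air, carried by nothing else: its dot within 20 mm of the point 100 mm in front of the lens, the dotted face towards the lens within 10 degrees, upright within 9 degrees, and the lamp arm still beyond 1.05 rad (distance between flap_disc and view_point below 0.02 m and angle between the x axis of flap and the x axis of camera_lens, either way round below 0.18 rad and x of camera_lens in the frame of flap above 0.05 m and angle between flap's own z axis and vertical below 0.16 rad and height (world z) of flap above 0.09 m and contact force between the fingers and flap above 1 N and contact force between flap and tape_gun below 0.2 N and contact force between flap and camera below 0.2 N and linear speed of flap below 0.03 m/s and value of joint lamp_arm above 1.05 rad); the arm keeps its last pose, push and grip.
It fails at once if the robot or the flap touches the inspection camera (contact force between any of the arm, the fingers, flap and camera above 1 N).
It fails at once if a bystander is shifted by more than 30 mm (distance of any of small_box0, small_box1, small_box2, pot, acrylic_block, screwdriver from where it was at the start of the episode above 0.03 m).
It also fails if it takes over 45 s, if anything falls off the work surface, if the arm or the gripper's body presses on something with over 40 N, if the wrist force passes 120 N, or if a joint passes its speed limit or range.

## Working session

There is one attempt and no reset: what is moved stays moved. The work goes in short steps, Python scripts to look and compute and a tool call to move; the robot and the scene stay as the last step left them, time stands still between calls to the robot, and variables do not carry over. Pictures are saved under pics/ and viewed, and the job is handed in when it is done.

Besides the shell and the picture viewer there is one more tool, called after "Emit:" as name(argument=value, ...), one argument or row to a line, values as JSON. servo_tool: Moves the arm, as the interface text tells. Its arguments: {"type":"object","properties":{"dp":{"type":"array","items":{"type":"array","items":{"type":"number"}}},"dr":{"type":"array","items":{"type":"array","items":{"type":"number"}}},"hand":{"type":"number"}},"required":["dp","dr"]}

```bash
mkdir -p pics; ls
cat > h.py <<'E'
from plant import *
import numpy as np, cv2
from scipy.spatial.transform import Rotation as R
def snap(n,f):
    c=capture(n); np.savez(f'cal_{n}.npz',**{k:np.array(v) for k,v in c.items()}); cv2.imwrite(f'pics/{f}.png',c['image']); return c
def proj(c,P):
    K=np.array([[c['fx'],0,c['cx']],[0,c['fy'],c['cy']],[0,0,1.]],float)
    return cv2.projectPoints(np.array(P,float).reshape(-1,3),np.array(c['rvec'],float),np.array(c['tvec'],float),K,None)[0].reshape(-1,2)
def ray(c,uv):
    r=R.from_rotvec(np.array(c['rvec'],float).ravel()).as_matrix(); t=np.array(c['tvec'],float).ravel()
    d=r.T@np.array([(uv[0]-c['cx'])/c['fx'],(uv[1]-c['cy'])/c['fy'],1.]); return -r.T@t,d/np.linalg.norm(d)
def atz(c,uv,z):
    o,d=ray(c,uv); return o+d*(z-o[2])/d[2]
def tri(l):
    A=np.zeros((3,3));b=np.zeros(3)
    for c,uv in l:
        o,d=ray(c,uv);M=np.eye(3)-np.outer(d,d);A+=M;b+=M@o
    p=np.linalg.solve(A,b); return p,[np.linalg.norm((np.eye(3)-np.outer(ray(c,uv)[1],ray(c,uv)[1]))@(p-ray(c,uv)[0])) for c,uv in l]
def load(n):
    z=np.load(f'cal_{n}.npz'); return {k:(z[k] if z[k].ndim else float(z[k])) for k in z.files}
E
python3 - <<'E'
from h import *
for n in ['scene','side','wrist']:
    c=snap(n,n+'0'); print(n,-R.from_rotvec(np.array(c['rvec']).ravel()).as_matrix().T@np.array(c['tvec']).ravel())
    for q in ['lamp_knob','lamp_arm','tape_gun','flap','flap_disc','camera','camera_lens','small_box2','pot','acrylic_block','screwdriver']:
        print(q,[(round(d['score'],2),[int(x) for x in d['box']]) for d in outline_of(n,q)])
s=state();print(s)
E
```

```text
pics
scene [1187.27138111  218.47806017 1178.12230678]
lamp_knob [(0.65, [275, 180, 322, 261])]
lamp_arm [(0.57, [269, 178, 325, 258])]
tape_gun [(0.87, [314, 235, 365, 274]), (0.83, [185, 137, 222, 173]), (0.48, [275, 178, 321, 260])]
flap [(0.54, [270, 207, 291, 224]), (0.42, [388, 251, 422, 314])]
flap_disc []
camera [(0.78, [140, 151, 181, 211])]
camera_lens [(0.73, [147, 159, 176, 181])]
small_box2 [(0.95, [393, 198, 435, 233]), (0.62, [393, 218, 428, 243]), (0.44, [390, 231, 412, 246]), (0.29, [266, 188, 330, 237])]
pot [(0.84, [176, 241, 215, 277])]
acrylic_block [(0.65, [219, 174, 247, 203]), (0.62, [391, 198, 432, 235])]
screwdriver [(0.79, [386, 253, 421, 313]), (0.4, [388, 230, 411, 246])]
side [-59.9033658  786.45956217 760.7107839 ]
lamp_knob [(0.59, [222, 179, 300, 229])]
lamp_arm [(0.86, [220, 182, 298, 228])]
tape_gun [(0.74, [277, 238, 333, 302]), (0.74, [213, 257, 259, 316]), (0.61, [387, 206, 423, 237])]
flap [(0.56, [282, 227, 299, 247])]
flap_disc [(0.5, [283, 223, 295, 249])]
camera [(0.55, [339, 134, 369, 208])]
camera_lens [(0.69, [348, 151, 367, 165])]
small_
[... 469 characters left out ...]
[]
screwdriver []
{'time': 1.8, 'q': array([ 1.23709231,  0.38339373,  0.0164128 ,  1.37007995, -0.00630959,
        1.38820096, -0.04650837]), 'dq': array([-0.00067674,  0.00192116, -0.00013047,  0.00149662,  0.00244672,
        0.00096248,  0.00026425]), 'joint_efforts': array([ 7.69511862e-04, -6.27316046e+01,  8.43377151e-01, -3.72069526e+01,
        1.65183021e-02,  3.20610110e-03,  2.68265389e-06]), 'tcp_pos': array([ 167.23064695, -602.20244138,  231.29246068]), 'ee_rot': array([-2.50094420e+00,  1.90116571e+00, -1.71715811e-05]), 'contact_force': array([-1.44296201, -0.32544647, -0.31676945]), 'wrist_torque': array([ 0.00546782, -0.08023661,  0.01184459]), 'width': 85.15612954453519}
```

Run:
```python
import cv2
for n,(a,b,c,d) in {'scene':(120,130,450,330),'side':(140,120,440,400)}.items():
    i=cv2.imread(f'pics/{n}0.png')[b:d,a:c]; s=min(800/(c-a),600/(d-b)); cv2.imwrite(f'pics/{n}0z.png',cv2.resize(i,None,fx=s,fy=s,interpolation=cv2.INTER_CUBIC)); print(n,s)
```

```text
scene 2.4242424242424243
side 2.142857142857143
```

View pics/scene0.png

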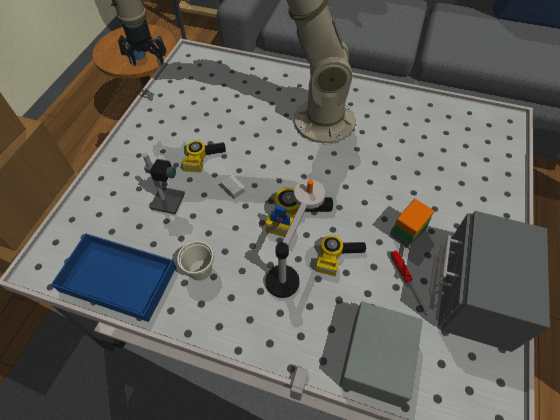

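View pics/side0.png

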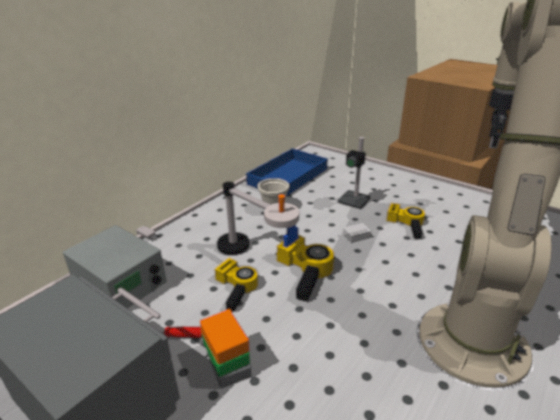

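```bash
sleep 0
```

```text
(no output)
```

View pics/scene0z.png

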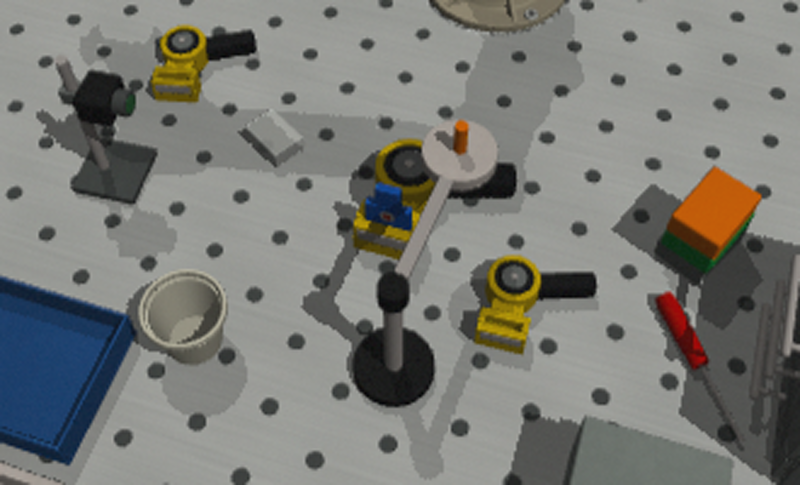

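View pics/side0z.png

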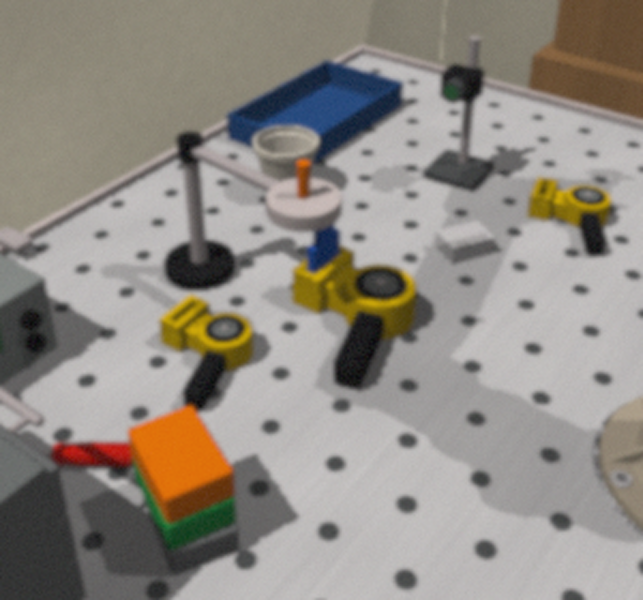

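Run:
```python
from h import *
S=load('scene');D=load('side')
s=lambda x,y:(S,(x/2.42424+120-.3,y/2.42424+130-.3)); d=lambda x,y:(D,(x/2.14286+140-.3,y/2.14286+120-.3))
for n,a,b in [('knobtop',s(461,122),d(304,162)),('knobbase',s(461,152),d(304,195)),('hingetop',s(393,280),d(190,140)),('postbase',s(394,366),d(200,265)),('lens',s(125,101),d(453,88)),('flaptop',s(388,188),d(324,232)),
 ('drum',s(409,161),d(382,283)),('camcolbase',s(102,170),d(463,163)),('colTop',s(66,64),d(475,40))]:
    p,e=tri([a,b]); print(n,p.round(0),np.round(e,1))
print('disc z72',atz(*s(387,216),72),'basez0',atz(*s(394,370),0))
for q,p in dict(slotL=(364,209),slotR=(419,222)).items(): print(q,atz(*s(*p),55))
for q,p in dict(c1=(72,186),c2=(134,203),c3=(157,151),c4=(100,137)).items(): print(q,atz(*s(*p),8))
```

```text
knobtop [487.  68. 254.] [1.4 1.4]
knobbase [491.  70. 206.] [2.3 2.3]
hingetop [683.  52. 214.] [2.6 2.6]
postbase [688.  52.  12.] [0.4 0.4]
lens [ 524. -352.  179.] [1. 1.]
flaptop [510.  -9. 110.] [6.3 6.3]
drum [425. -11.  61.] [1.1 1.1]
camcolbase [ 532. -424.   11.] [2.5 2.5]
colTop [ 528. -417.  233.] [3. 3.]
disc z72 [521.54450653 -10.49537581  72.        ] basez0 [688.23061526  52.68532065   0.        ]
slotL [510.26353372 -45.65469868  55.        ]
slotR [507.37012263  27.83290799  55.        ]
c1 [ 569.52696457 -450.5167691     8.        ]
c2 [ 568.60370993 -356.83655666    8.        ]
c3 [ 479.52822154 -364.73324747    8.        ]
c4 [ 481.9816968  -452.56653956    8.        ]
```

Emit:
servo_tool(
  dp=[
    [-26,-28,-10],
    [-26,-28,-10],
    [-26,-28,-10],
    [-26,-28,-10],
    [-26,-28,-10],
    [-26,-28,-10],
    [-26,-28,-10],
    [-26,-28,-10],
  ],
  dr=[
    [0,0,0],
    [0,0,-6],
    [0,0,-6],
    [0,0,-6],
    [0,0,-6],
    [0,0,-6],
    [0,0,-6],
    [0,0,-6],
  ],
  hand=1,
)

```text
time: 2.47
tcp_pos: [249.4, -313.2, 311.7]
ee_rot: [3.019, -0.868, 0.0]
contact_force: [1.4, -0.4, 0.4]
width: 85.6
```

```bash
cat >> h.py <<'E'
def rows(target,yaw,n,pos=None,yaw0=None):
    """equal world steps; prints tool-axis rows (tool pointing down)"""
    s=state(); p=np.array(s['tcp_pos']) if pos is None else np.array(pos,float)
    X=R.from_rotvec(s['ee_rot']).as_matrix()[:,0]; y=np.degrees(np.arctan2(X[1],X[0])) if yaw0 is None else yaw0
    dy=(yaw-y+180)%360-180; st=(np.array(target,float)-p)/n; print('yaw0',round(y,1),'per row turn',round(-dy/n,2),'step',np.linalg.norm(st).round(1))
    out=[]
    for i in range(n):
        a=np.radians(y+dy/n*i); out.append([round(float(v),0) for v in (np.cos(a)*st[0]+np.sin(a)*st[1],np.sin(a)*st[0]-np.cos(a)*st[1],-st[2])])
    print(out)
E
python3 - <<'E'
from h import *
rows((488,68,310),90,17)
E
```

```text
yaw0 -32.1 per row turn -7.18 step 26.5
[[-0.0, -26.0, 0.0], [3.0, -26.0, 0.0], [7.0, -26.0, 0.0], [10.0, -25.0, 0.0], [13.0, -23.0, 0.0], [15.0, -21.0, 0.0], [18.0, -19.0, 0.0], [20.0, -17.0, 0.0], [22.0, -14.0, 0.0], [24.0, -11.0, 0.0], [25.0, -8.0, 0.0], [26.0, -5.0, 0.0], [26.0, -2.0, 0.0], [26.0, 2.0, 0.0], [26.0, 5.0, 0.0], [25.0, 8.0, 0.0], [24.0, 11.0, 0.0]]
```

Emit:
servo_tool(
  dp=[
    [0,-26,0],
    [3,-26,0],
    [7,-26,0],
    [10,-25,0],
    [13,-23,0],
    [15,-21,0],
    [18,-19,0],
    [20,-17,0],
  ],
  dr=[
    [0,0,-7],
    [0,0,-7],
    [0,0,-7],
    [0,0,-7],
    [0,0,-7],
    [0,0,-7],
    [0,0,-7],
    [0,0,-7],
  ],
)

```text
time: 3.13
tcp_pos: [364.6, -137.9, 311.6]
ee_rot: [3.073, 0.649, 0.001]
contact_force: [-0.2, -0.4, 0.9]
width: 85.7
```

Emit:
servo_tool(
  dp=[
    [22,-14,0],
    [24,-11,0],
    [25,-8,0],
    [26,-5,0],
    [26,-2,0],
    [26,2,0],
    [26,5,0],
    [0,0,0],
  ],
  dr=[
    [0,0,-7],
    [0,0,-7],
    [0,0,-7],
    [0,0,-7],
    [0,0,-7],
    [0,0,-7],
    [0,0,-7],
    [0,0,-7],
  ],
)

```text
time: 3.8
tcp_pos: [470.4, 16.9, 311.4]
ee_rot: [-2.402, -2.023, -0.004]
contact_force: [-0.5, -0.2, -0.1]
width: 85.2
```

Run:
```python
from h import *
c=snap('wrist','w1')
for q in ['lamp_knob','flap','flap_disc','tape_gun']:
    print(q,[(round(d['score'],2),[int(x) for x in d['box']]) for d in outline_of('wrist',q)])
print(proj(c,[(488,68,252),(488,68,207),(686,52,215)]))
rows((488,68,275),90,4)
```

```text
lamp_knob [(0.77, [290, 158, 395, 358]), (0.38, [0, 212, 66, 280])]
flap [(0.83, [240, 202, 289, 232])]
flap_disc [(0.67, [82, 131, 148, 182]), (0.6, [243, 198, 288, 233])]
tape_gun [(0.82, [372, 158, 458, 253]), (0.66, [221, 80, 357, 226]), (0.58, [0, 46, 25, 161])]
[[355.96791417 232.02750943]
 [343.30176908 212.95329232]
 [351.44017247 401.37142068]]
yaw0 79.2 per row turn -2.7 step 17.6
[[15.0, 2.0, 9.0], [15.0, 3.0, 9.0], [15.0, 3.0, 9.0], [14.0, 4.0, 9.0]]
```

View pics/w1.png

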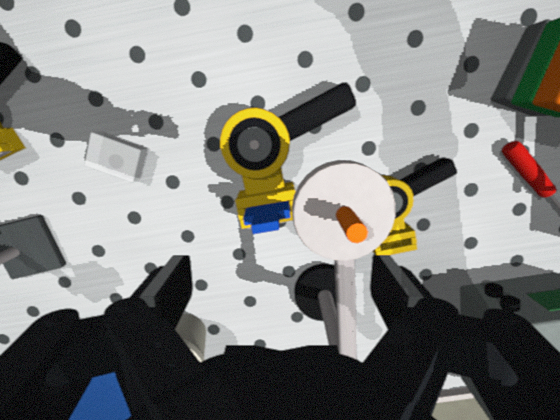

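Emit:
servo_tool(
  dp=[
    [15,2,8],
    [15,3,8],
    [15,3,8],
    [7,2,8],
    [0,0,14],
    [0,0,14],
    [0,0,14],
    [0,0,14],
  ],
  dr=[
    [0,0,-3],
    [0,0,-3],
    [0,0,-3],
    [0,0,-2],
    [0,0,0],
    [0,0,0],
    [0,0,0],
    [0,0,0],
  ],
)

```text
time: 4.72
tcp_pos: [484.7, 63.4, 221.9]
ee_rot: [-2.208, -2.234, 0.001]
contact_force: [0.1, -0.4, 0.2]
width: 85.4
```

Emit:
servo_tool(
  dp=[
    [0,0,0],
    [0,0,0],
    [0,0,0],
    [0,0,0],
    [0,0,0],
    [0,0,0],
  ],
  dr=[
    [0,0,0],
    [0,0,0],
    [0,0,0],
    [0,0,0],
    [0,0,0],
    [0,0,0],
  ],
  hand=-0.5,
)

```text
time: 5.22
tcp_pos: [485.3, 62.7, 224.0]
ee_rot: [2.211, 2.231, 0.002]
contact_force: [-0.2, 0.4, 0.8]
width: 21.3
```

Run:
```python
from h import *
c=snap('wrist','w2')
print(proj(c,[(488,68,252),(488,68,207)]))
print(state()['tcp_pos'],R.from_rotvec(state()['ee_rot']).as_matrix()[:,0])
```

```text
[[294.2556835  293.34627145]
 [290.92191546 249.47362056]]
[485.25593189  62.69823866 223.93209585] [-9.22226030e-03  9.99957451e-01  2.15435467e-04]
```

View pics/w2.png

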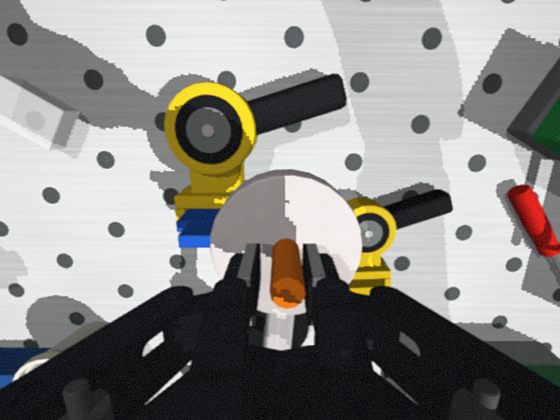

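Emit:
servo_tool(
  dp=[
    [14,2,0],
    [14,1,0],
    [14,1,0],
    [14,0.5,0],
    [14,0.5,0],
    [14,0.5,0],
    [14,0.5,0],
    [14,0.5,0],
  ],
  dr=[
    [0,0,4],
    [0,0,4],
    [0,0,4],
    [0,0,4],
    [0,0,4],
    [0,0,4],
    [0,0,4],
    [0,0,4],
  ],
)

```text
time: 5.93
tcp_pos: [517.4, 169.0, 223.5]
ee_rot: [2.743, 1.529, -0.0]
contact_force: [0.2, -1.5, 1.0]
width: 21.3
```

Run:
```python
from h import *
s=state();p=s['tcp_pos']-np.array([686,52,0]);print(np.hypot(*p[:2]),np.arctan2(p[1],-p[0]),s['contact_force'])
c=snap('wrist','w3')
```

```text
205.23042532467008 0.6068610978086314 [ 0.19228556 -1.54010797  1.01657337]
```

View pics/w3.png

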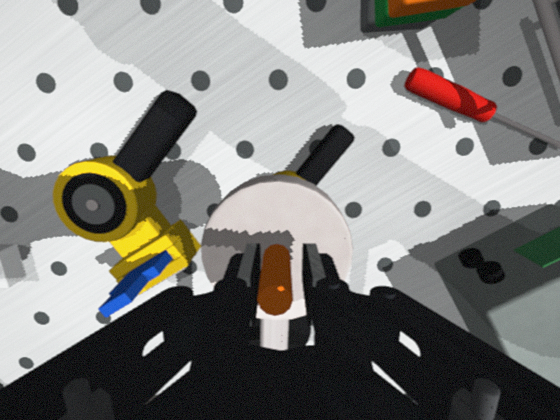

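Emit:
servo_tool(
  dp=[
    [14,1,0],
    [14,1,0],
    [14,1,0],
    [14,1,0],
    [14,0.5,0],
    [14,0.5,0],
    [12,0.5,0],
  ],
  dr=[
    [0,0,4],
    [0,0,4],
    [0,0,4],
    [0,0,4],
    [0,0,4],
    [0,0,4],
    [0,0,4],
  ],
)

```text
time: 6.57
tcp_pos: [586.7, 234.5, 223.2]
ee_rot: [3.031, 0.823, -0.001]
contact_force: [-0.4, -0.7, -0.6]
width: 21.2
```

Run:
```python
from h import *
s=state();p=s['tcp_pos']-np.array([686,52,0]);print(np.hypot(*p[:2]),np.arctan2(p[1],-p[0]),s['contact_force'])
```

```text
207.70828901126055 1.072506437524859 [-0.35788152 -0.68010157 -0.55127389]
```

Emit:
servo_tool(
  dp=[
    [10,3,0],
    [8,2,0],
    [6,2,0],
    [5,1,0],
  ],
  dr=[
    [0,0,3],
    [0,0,2],
    [0,0,2],
    [0,0,1],
  ],
)

```text
time: 6.9
tcp_pos: [615.9, 240.7, 223.1]
ee_rot: [-3.081, -0.612, 0.001]
contact_force: [-1.6, 0.1, -0.5]
width: 21.4
```

Run:
```python
from h import *
s=state();p=s['tcp_pos']-np.array([686,52,0]);print(np.hypot(*p[:2]),np.arctan2(p[1],-p[0]),s['contact_force'])
```

```text
201.2722684204918 1.2150823557269081 [-1.63611815  0.10239867 -0.52213074]
```

Emit:
servo_tool(
  dp=[
    [4,0,0],
    [4,0,0],
    [4,0,0],
    [0,0,0],
  ],
  dr=[
    [0,0,1],
    [0,0,1],
    [0,0,1],
    [0,0,0],
  ],
)

```text
time: 7.23
tcp_pos: [627.4, 245.3, 223.3]
ee_rot: [-3.096, -0.531, -0.001]
contact_force: [-0.9, 1.2, -0.6]
width: 21.1
```

Run:
```python
from h import *
s=state();p=s['tcp_pos']-np.array([686,52,0]);print(np.hypot(*p[:2]),np.arctan2(p[1],-p[0]),s['contact_force'])
```

```text
202.00237084687447 1.2766029526857658 [-0.87858276  1.18724682 -0.61450327]
```

Emit:
servo_tool(
  dp=[
    [4,1,0],
    [4,0,0],
    [0,0,0],
  ],
  dr=[
    [0,0,1],
    [0,0,1],
    [0,0,0],
  ],
)

```text
time: 7.48
tcp_pos: [635.4, 247.1, 223.4]
ee_rot: [-3.105, -0.476, -0.001]
contact_force: [-0.2, -0.8, 0.2]
width: 21.5
```

Emit:
servo_tool(
  dp=[
    [4,0,0],
    [4,1,0],
    [0,0,0],
  ],
  dr=[
    [0,0,1],
    [0,0,1],
    [0,0,0],
  ],
)

```text
time: 7.73
tcp_pos: [642.9, 248.6, 223.3]
ee_rot: [-3.113, -0.422, 0.001]
contact_force: [-0.7, 0.0, -0.0]
width: 21.3
```

Emit:
servo_tool(
  dp=[
    [4,0,0],
    [4,0,0],
    [0,0,0],
  ],
  dr=[
    [0,0,1],
    [0,0,1],
    [0,0,0],
  ],
)

```text
time: 7.98
tcp_pos: [643.6, 248.4, 222.9]
ee_rot: [3.114, 0.37, -0.025]
contact_force: [-37.7, -15.0, 16.1]
width: 21.4
```

Run:
```python
from h import *
c=snap('wrist','w4');snap('scene','scene1')
```

```text
(no output)
```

View pics/w4.png

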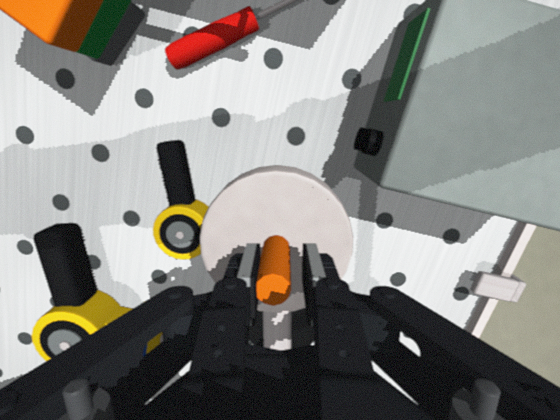

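View pics/scene1.png

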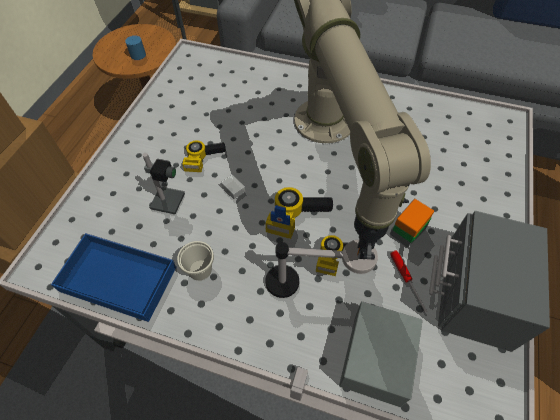

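Emit:
servo_tool(
  dp=[
    [-5,0,0],
    [-4,0,0],
    [0,0,0],
  ],
  dr=[
    [0,0,-1],
    [0,0,0],
    [0,0,0],
  ],
)

```text
time: 8.33
tcp_pos: [641.7, 248.3, 223.8]
ee_rot: [-3.116, -0.396, -0.002]
contact_force: [-0.3, -0.1, -0.5]
width: 21.7
```

Emit:
servo_tool(
  dp=[
    [0,0,0],
    [0,0,0],
    [0,0,-10],
    [0,0,-20],
    [0,0,-30],
    [0,0,-30],
  ],
  dr=[
    [0,0,0],
    [0,0,0],
    [0,0,0],
    [0,0,0],
    [0,0,0],
    [0,0,0],
  ],
  hand=-0.3,
)

```text
time: 8.83
tcp_pos: [641.5, 248.0, 314.4]
ee_rot: [3.116, 0.396, -0.002]
contact_force: [0.3, 0.2, -0.0]
width: 29.7
```

Run:
```python
from h import *
print(state()['contact_force'])
c=snap('scene','scene2')
rows((490,-40,300),0,9)
```

```text
[ 0.34603431  0.24732133 -0.00084642]
yaw0 14.5 per row turn 1.61 step 36.4
[[-24.0, 27.0, 2.0], [-24.0, 28.0, 2.0], [-23.0, 28.0, 2.0], [-22.0, 29.0, 2.0], [-21.0, 29.0, 2.0], [-20.0, 30.0, 2.0], [-20.0, 31.0, 2.0], [-19.0, 31.0, 2.0], [-18.0, 32.0, 2.0]]
```

View pics/scene2.png

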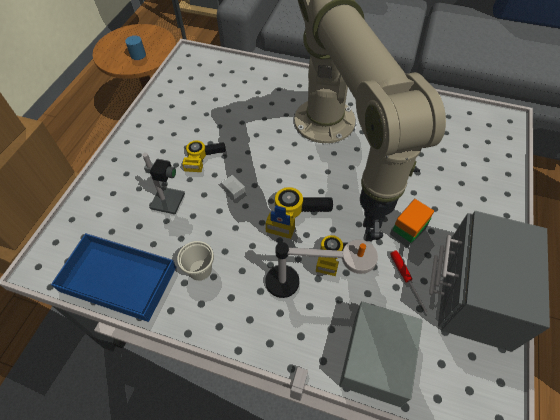

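Emit:
servo_tool(
  dp=[
    [-24,23,2],
    [-24,24,2],
    [-23,25,2],
    [-22,25,2],
    [-21,26,2],
    [-20,27,2],
    [-19,28,2],
    [-19,28,2],
  ],
  dr=[
    [0,0,2],
    [0,0,2],
    [0,0,2],
    [0,0,2],
    [0,0,2],
    [0,0,2],
    [0,0,2],
    [0,0,0],
  ],
  hand=0.3,
)

```text
time: 9.55
tcp_pos: [497.1, 19.7, 298.1]
ee_rot: [-3.141, -0.01, -0.003]
contact_force: [0.4, -0.6, -0.3]
width: 55.4
```

Emit:
servo_tool(
  dp=[
    [0,0,5],
    [0,0,0],
  ],
  dr=[
    [0,0,0],
    [0,0,0],
  ],
)

```text
time: 9.72
tcp_pos: [497.3, 18.9, 292.8]
ee_rot: [3.141, 0.008, 0.002]
contact_force: [0.4, -0.2, 0.4]
width: 55.5
```

Run:
```python
from h import *
c=snap('wrist','w5')
for q in ['flap','flap_disc','tape_gun']:
    print(q,[(round(d['score'],2),[int(x) for x in d['box']]) for d in outline_of('wrist',q)])
i=c['image'][:, :]
b,a=[500,0],0
print(proj(c,[(510,-9,127),(510,-40,55),(510,24,55)]),state()['tcp_pos'])
```

```text
flap [(0.59, [289, 178, 307, 230])]
flap_disc [(0.88, [291, 172, 304, 228])]
tape_gun [(0.71, [287, 0, 391, 86]), (0.65, [136, 362, 168, 397]), (0.6, [179, 84, 316, 229])]
[[291.74224666 213.36830296]
 [289.46839525 219.15503955]
 [290.08408327 171.33048883]] [498.21959184  22.3975201  292.78986258]
```

View pics/w5.png

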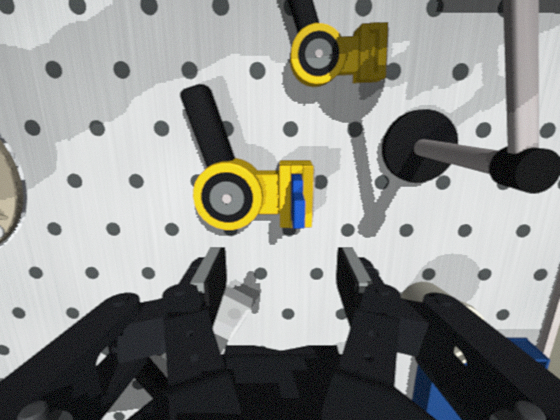

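Run:
```python
import cv2
i=cv2.imread('pics/w5.png')[140:250,170:340]; cv2.imwrite('pics/w5z.png',cv2.resize(i,None,fx=4.5,fy=4.5,interpolation=cv2.INTER_CUBIC))
```

```text
(no output)
```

View pics/w5z.png

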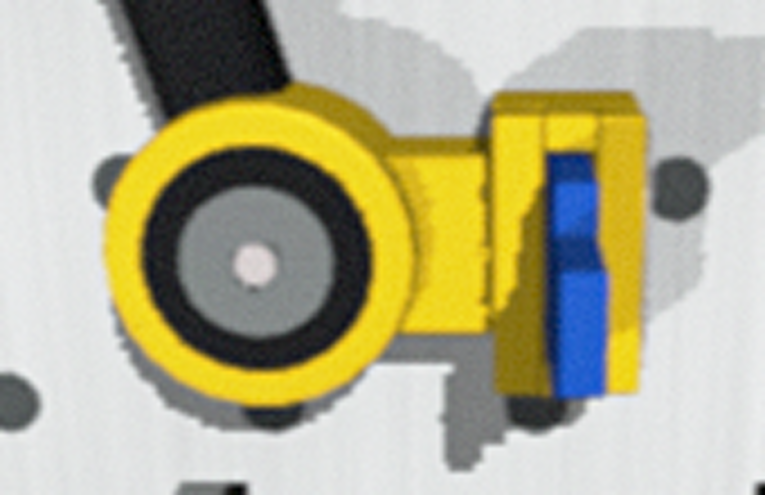

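Run:
```python
from h import *
c=load('wrist'); z=lambda x,y:(x/4.5+170-.4,y/4.5+140-.4)
for n,p,h in [('tabc',(582,333),127),('tl',(558,272),127),('tr',(606,272),127),('br',(605,396),127),('bl',(557,396),127),('noseTR',(643,115),55),('noseBR',(638,393),55),('noseTL',(493,112),55),('noseBL',(497,392),55),('drum',(257,265),55)]:
    print(n,atz(c,z(*p),h).round(1))
```

```text
tabc [517.7  -9.2 127. ]
tl [511.8   5.8 127. ]
tr [523.    5.8 127. ]
br [523.6 -25.1 127. ]
bl [512.  -25.2 127. ]
noseTR [538.2  32.   55. ]
noseBR [539.4 -50.9  55. ]
noseTL [496.1  32.6  55. ]
noseBL [497.5 -50.7  55. ]
drum [428. -12.  55.]
```

Emit:
servo_tool(
  dp=[
    [5,8,20],
    [5,8,30],
    [5,8,30],
    [5,7,30],
    [0,0,20],
    [0,0,0],
  ],
  dr=[
    [0,0,0],
    [0,0,0],
    [0,0,0],
    [0,0,0],
    [0,0,0],
    [0,0,0],
  ],
)

```text
time: 10.42
tcp_pos: [515.8, -9.2, 157.7]
ee_rot: [-3.14, -0.016, 0.012]
contact_force: [-0.4, 0.9, -0.6]
width: 55.0
```

Run:
```python
from h import *
c=snap('wrist','w6')
s=state();X=R.from_rotvec(s['ee_rot']).as_matrix();print(s['tcp_pos'],X[:,0],X[:,2])
print(proj(c,[(512,-9,127),(524,-9,127),(518,6.8,127),(518,-25.2,127)]))
```

```text
[516.94123905  -8.75293393 160.46358675] [ 0.99993058  0.01082687 -0.00464939] [-0.00466288  0.00122161 -0.99998838]
[[273.74026272 236.57151481]
 [293.27285427 236.80080522]
 [283.8202003  212.12713762]
 [283.19719331 260.69521533]]
```

View pics/w6.png

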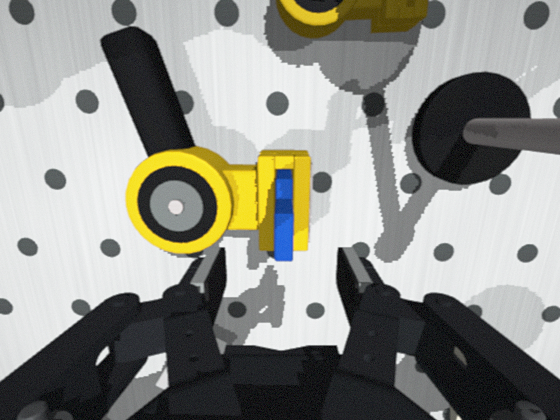

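Emit:
servo_tool(
  dp=[
    [1,0,20],
    [0,0,20],
    [0,0,18],
    [0,0,10],
    [0,0,0],
    [0,0,0],
  ],
  dr=[
    [0,0,0],
    [0,0,0],
    [0,0,0],
    [0,0,0],
    [0,0,0],
    [0,0,0],
  ],
)

```text
time: 10.97
tcp_pos: [519.7, -9.2, 95.6]
ee_rot: [-3.141, -0.016, -0.002]
contact_force: [0.0, -0.3, -0.2]
width: 55.8
```

Emit:
servo_tool(
  dp=[
    [0,0,0],
    [0,0,0],
    [0,0,0],
    [0,0,0],
    [0,0,0],
    [0,0,0],
    [0,0,0],
    [0,0,0],
  ],
  dr=[
    [0,0,0],
    [0,0,0],
    [0,0,0],
    [0,0,0],
    [0,0,0],
    [0,0,0],
    [0,0,0],
    [0,0,0],
  ],
  hand=-1,
)

```text
time: 11.63
tcp_pos: [519.2, -9.9, 95.3]
ee_rot: [3.141, 0.014, 0.001]
contact_force: [-2.2, -0.2, 6.3]
width: 11.1
```

Emit:
servo_tool(
  dp=[
    [0,0,-5],
    [0,0,-10],
    [0,0,-15],
    [0,0,-15],
    [0,0,-20],
    [0,0,-20],
    [0,0,-20],
    [0,0,-20],
  ],
  dr=[
    [0,0,0],
    [0,0,0],
    [0,0,0],
    [0,0,0],
    [0,0,0],
    [0,0,0],
    [0,0,0],
    [0,0,0],
  ],
)

```text
time: 12.3
tcp_pos: [518.8, -9.8, 221.3]
ee_rot: [-3.142, -0.015, -0.001]
contact_force: [0.3, -0.4, -0.9]
width: 11.2
```

Emit:
servo_tool(
  dp=[
    [0,0,0],
    [0,0,0],
    [0,0,0],
    [0,0,0],
  ],
  dr=[
    [0,0,0],
    [0,0,0],
    [0,0,0],
    [0,0,0],
  ],
)

```text
time: 12.63
tcp_pos: [518.3, -9.9, 218.5]
ee_rot: [-3.141, -0.014, 0.003]
contact_force: [-0.2, -1.0, -0.7]
width: 11.3
```

Run:
```python
from h import *
for n in ['scene','side']:
    c=snap(n,n+'3'); print([(round(d['score'],2),[int(x) for x in d['box']]) for d in outline_of(n,'flap')+outline_of(n,'camera_lens')])
    i=c['image']
    for t,(a,b,w,h) in {'cam':((135,140,60,80),(325,125,60,90))[n=='side'] and {'scene':(135,140,60,80),'side':(325,125,60,90)}[n],'flap':{'scene':(225,150,110,90),'side':(240,180,110,90)}[n]}.items():
        s=int(min(800/w,600/h)); cv2.imwrite(f'pics/{n}3{t}.png',cv2.resize(i[b:b+h,a:a+w],None,fx=s,fy=s,interpolation=cv2.INTER_CUBIC)); print(n,t,a,b,s)
```

```text
[(0.75, [267, 185, 291, 205]), (0.4, [141, 154, 184, 212]), (0.98, [144, 161, 175, 181]), (0.35, [268, 237, 376, 274])]
scene cam 135 140 7
scene flap 225 150 6
[(0.59, [280, 185, 299, 214]), (0.89, [344, 149, 366, 166])]
side cam 325 125 6
side flap 240 180 6
```

View pics/scene3cam.png

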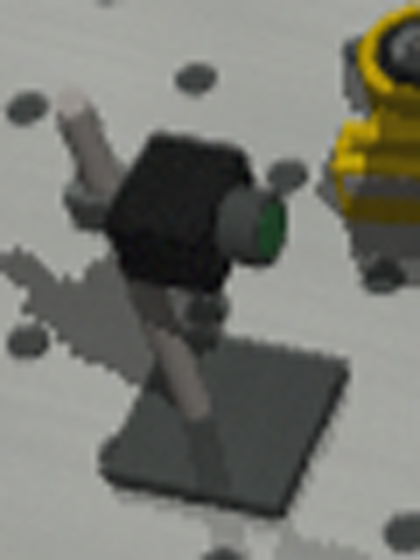

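View pics/side3cam.png

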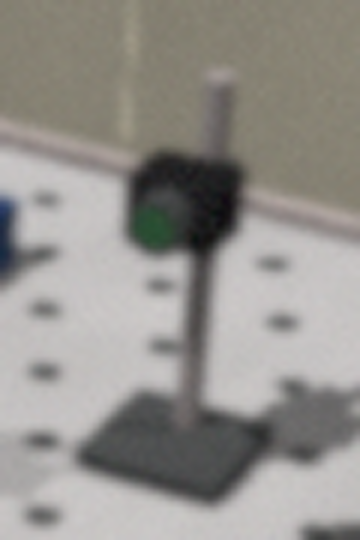

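View pics/scene3flap.png

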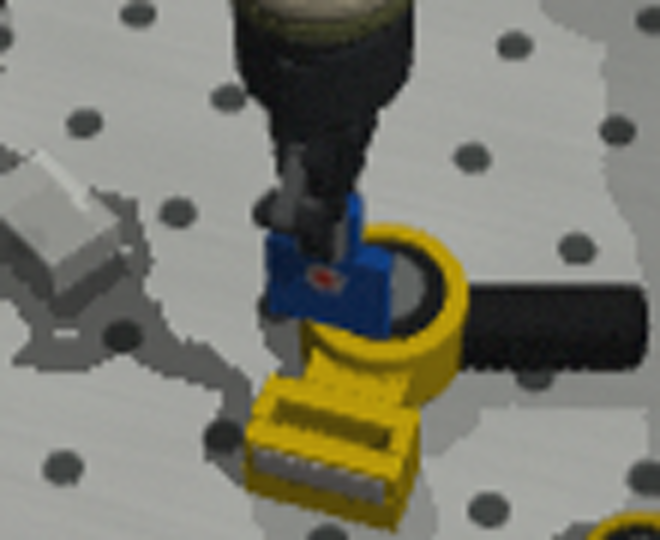

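Run:
```python
from h import *
S=load('scene');D=load('side')
s=lambda x,y:(S,(x/7+135-.4,y/7+140-.4)); d=lambda x,y:(D,(x/6+325-.4,y/6+125-.4))
P={}
for n,a,b in [('lens',s(272,230),d(155,227)),('b1',s(105,476),d(270,434)),('b2',s(282,517),d(215,500)),('b3',s(348,365),d(82,456)),('b4',s(218,335),d(143,392)),('coltop',s(72,100),d(220,76)),('colbot',s(200,412),d(188,420))]:
    pass
# try both corner correspondences
sc=[(105,476),(282,517),(348,365),(190,332)]; sd=[(80,456),(213,502),(270,434),(143,392)]
for a in sc: print([ (tri([s(*a),d(*b)])[0].round(0).tolist(),round(tri([s(*a),d(*b)])[1][0],1)) for b in sd if tri([s(*a),d(*b)])[1][0]<6], atz(*s(*a),10).round(0))
for b in sd: print('side z10',atz(*d(*b),10).round(0))
print('lens',tri([s(272,230),d(155,227)])); print('coltop',tri([s(72,100),d(220,76)]));print('colbot',tri([s(200,412),d(188,420)]))
o,dd=ray(S,(325/6+225-.4,277/6+150-.4)); print('disc',o+dd*(524.5-o[0])/dd[0], state()['tcp_pos'])
```

```text
[([536.0, -489.0, -70.0], np.float64(3.5)), ([574.0, -447.0, 12.0], np.float64(1.7))] [ 575. -446.   10.]
[([567.0, -359.0, 9.0], np.float64(2.6))] [ 570. -356.   10.]
[([480.0, -365.0, 8.0], np.float64(0.8)), ([518.0, -334.0, 78.0], np.float64(3.8))] [ 480. -365.   10.]
[([487.0, -446.0, 13.0], np.float64(0.5))] [ 486. -447.   10.]
side z10 [ 566. -362.   10.]
side z10 [ 479. -361.   10.]
side z10 [ 489. -451.   10.]
side z10 [ 576. -453.   10.]
lens (array([ 523.06308252, -345.99410123,  174.85164589]), [np.float64(1.3139418953628395), np.float64(1.3139418953629074)])
coltop (array([ 528.38594964, -420.32291089,  237.63759544]), [np.float64(0.08733732535337059), np.float64(0.08733732535339926)])
colbot (array([ 529.48642229, -418.79831323,   18.49584087]), [np.float64(3.073726079656135), np.float64(3.073726079656115)])
disc [524.5        -10.07130974 197.72019998] [518.74594843  -9.86524056 218.93210484]
```

Run:
```python
from h import *
rows((512,-195,219),-85.5,14)
```

```text
yaw0 0.5 per row turn 6.14 step 13.2
[[-1.0, 13.0, -0.0], [1.0, 13.0, -0.0], [2.0, 13.0, -0.0], [4.0, 13.0, -0.0], [5.0, 12.0, -0.0], [6.0, 12.0, -0.0], [7.0, 11.0, -0.0], [9.0, 10.0, -0.0], [10.0, 9.0, -0.0], [11.0, 8.0, -0.0], [11.0, 7.0, -0.0], [12.0, 6.0, -0.0], [13.0, 4.0, -0.0], [13.0, 3.0, -0.0]]
```

Emit:
servo_tool(
  dp=[
    [-1,13,0],
    [1,13,0],
    [2,13,0],
    [4,13,0],
    [5,12,0],
    [6,12,0],
    [7,11,0],
  ],
  dr=[
    [0,0,6],
    [0,0,6],
    [0,0,6],
    [0,0,6],
    [0,0,6],
    [0,0,6],
    [0,0,6],
  ],
)

```text
time: 13.52
tcp_pos: [515.4, -102.7, 219.1]
ee_rot: [-2.935, 1.12, 0.001]
contact_force: [-0.7, -0.3, -1.5]
width: 11.2
```

Emit:
servo_tool(
  dp=[
    [9,10,0],
    [10,9,0],
    [11,8,0],
    [11,7,0],
    [12,6,0],
    [13,4,0],
    [13,3,0],
    [0,0,0],
  ],
  dr=[
    [0,0,6],
    [0,0,6],
    [0,0,6],
    [0,0,6],
    [0,0,6],
    [0,0,6],
    [0,0,6],
    [0,0,2],
  ],
)

```text
time: 14.18
tcp_pos: [514.5, -199.4, 218.9]
ee_rot: [2.295, -2.143, 0.0]
contact_force: [-0.0, 1.0, -0.5]
width: 11.0
```

Run:
```python
from h import *
c=snap('wrist','w7')
s=state();X=R.from_rotvec(s['ee_rot']).as_matrix();print(s['tcp_pos'],X[:,0],X[:,2])
e=np.array([-.078,.997,0]);L=np.array([523,-346,175])
print(proj(c,[L,L-70*e,(529,-419,237),(574,-447,10),(567,-359,10),(480,-365,10),(487,-446,10)]))
```

```text
[ 514.70432249 -197.85066294  218.93993644] [ 7.06223251e-02 -9.97503079e-01  3.08205762e-04] [-6.83219155e-04 -3.57348467e-04 -9.99999703e-01]
[[502.87674467 233.00142701]
 [609.20779304 231.94444426]
 [756.81996536 279.93558359]
 [499.78035991 144.25965021]
 [422.56181832 145.16675323]
 [413.35457777 217.49650969]
 [479.88047998 216.31711416]]
```

View pics/w7.png

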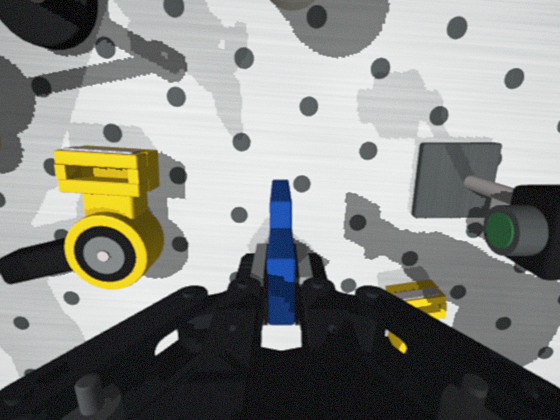

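Run:
```python
import cv2
i=cv2.imread('pics/w7.png')[120:290,390:560]; cv2.imwrite('pics/w7z.png',cv2.resize(i,None,fx=3.5,fy=3.5,interpolation=cv2.INTER_CUBIC))
```

```text
(no output)
```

View pics/w7z.png

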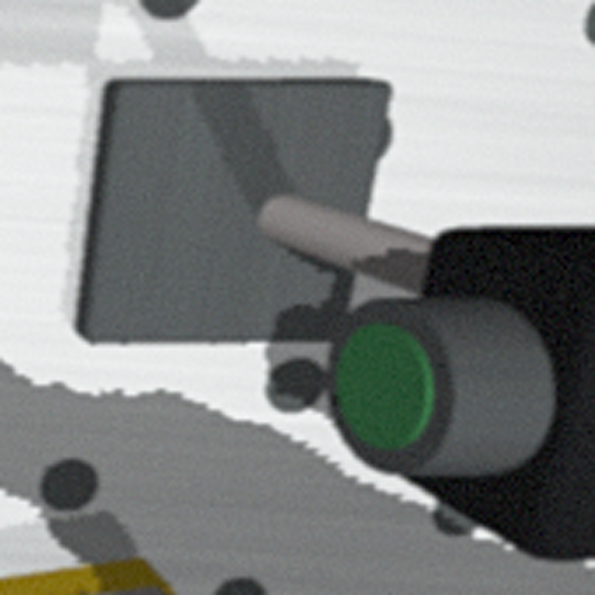

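Run:
```python
from h import *
S=load('scene');D=load('side');W=load('wrist')
s=lambda x,y:(S,(x/7+135-.4,y/7+140-.4)); d=lambda x,y:(D,(x/6+325-.4,y/6+125-.4)); w=lambda x,y:(W,(x/3.5+390-.4,y/3.5+120-.4))
L=tri([s(272,230),d(155,227),w(385,387)]);print(L)
for z in (8,12):
  q=[atz(*w(*p),z) for p in [(116,82),(388,82),(90,340),(270,341)]]; print(np.round(q,0).tolist())
  for a,b in ((0,1),(3,2),(2,0)): v=q[a]-q[b]; print(np.degrees(np.arctan2(v[1],v[0])).round(1),np.linalg.norm(v).round(0))
```

```text
(array([ 523.47500233, -345.5209712 ,  174.3725605 ]), [np.float64(0.5259997765588613), np.float64(2.102431047013726), np.float64(1.5768221193065581)])
[[569.0, -360.0, 8.0], [575.0, -449.0, 8.0], [481.0, -368.0, 8.0], [484.0, -432.0, 8.0]]
93.9 89.0
-86.5 63.0
-174.5 89.0
[[569.0, -358.0, 12.0], [575.0, -446.0, 12.0], [482.0, -366.0, 12.0], [486.0, -429.0, 12.0]]
93.9 88.0
-86.5 63.0
-174.5 88.0
```

Emit:
servo_tool(
  dp=[
    [8,0,5],
    [10,1,6],
    [10,1,6],
    [8,0,5],
    [5,0,0],
    [0,0,0],
    [0,0,0],
    [0,0,0],
  ],
  dr=[
    [0,0,0],
    [0,0,0],
    [0,0,0],
    [0,0,0],
    [0,0,0],
    [0,0,0],
    [0,0,0],
    [0,0,0],
  ],
)

```text
time: 14.9
tcp_pos: [516.7, -236.5, 197.6]
ee_rot: [-2.308, 2.131, -0.0]
contact_force: [0.7, -0.5, -0.8]
width: 11.0
```

Run:
```python
from h import *
s=state();X=R.from_rotvec(s['ee_rot']).as_matrix();print(s['tcp_pos'],X[:,0],X[:,2],s['width'],s['contact_force'])
for n in ['scene','side','wrist']:
    c=snap(n,n+'8'); 
    if n!='wrist': cv2.imwrite(f'pics/{n}8z.png',cv2.resize(c['image'][120:270,130:330] if n=='scene' else c['image'][110:260,230:430],None,fx=4,fy=4,interpolation=cv2.INTER_CUBIC))
    # predicted lens, dot, flap corners
    e=np.array([-.075,.997,0]);l=np.array([.997,.075,0]);L=np.array([523.5,-345.5,174.4]);V=L+100*e;m=V+6*e
    print(n,proj(c,[L,V]+[m+[0,0,-42]+k*l+j*e for k in(-30,30) for j in(-6,6)]).round(0).tolist())
```

```text
[ 516.73060627 -236.54569461  197.59663972] [ 7.94844377e-02 -9.96836084e-01 -2.13973364e-04] [ 5.26468703e-04  2.56631356e-04 -9.99999828e-01] 11.031854766990346 [ 0.72592274 -0.45963245 -0.75466384]
scene [[173.0, 172.0], [205.0, 178.0], [210.0, 179.0], [214.0, 180.0], [203.0, 195.0], [207.0, 195.0]]
side [[350.0, 163.0], [336.0, 175.0], [344.0, 189.0], [342.0, 191.0], [327.0, 184.0], [325.0, 186.0]]
wrist [[464.0, 247.0], [296.0, 246.0], [293.0, 260.0], [277.0, 260.0], [294.0, 182.0], [277.0, 182.0]]
```

View pics/scene8z.png

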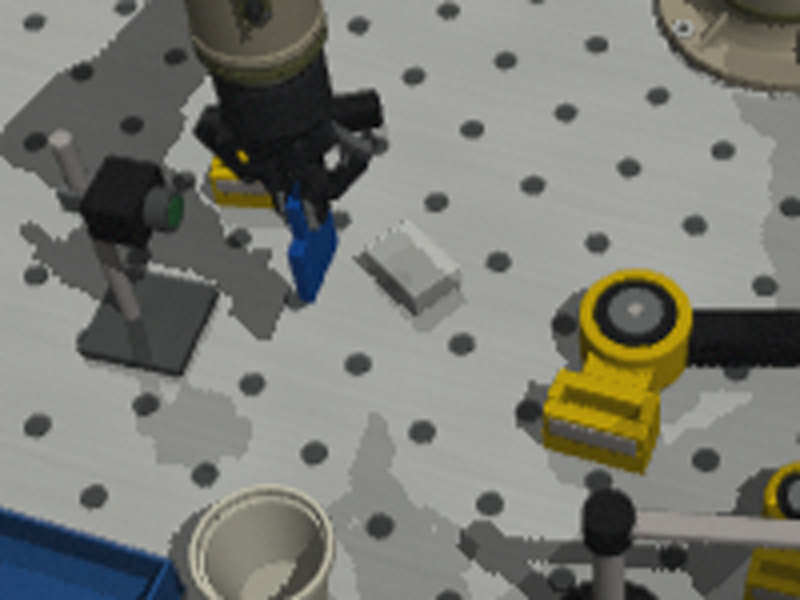

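View pics/side8z.png

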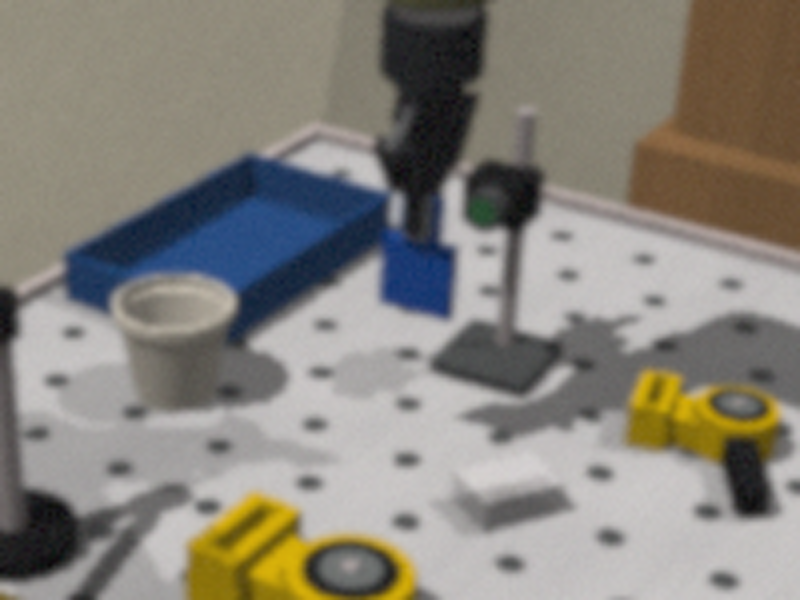

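View pics/wrist8.png

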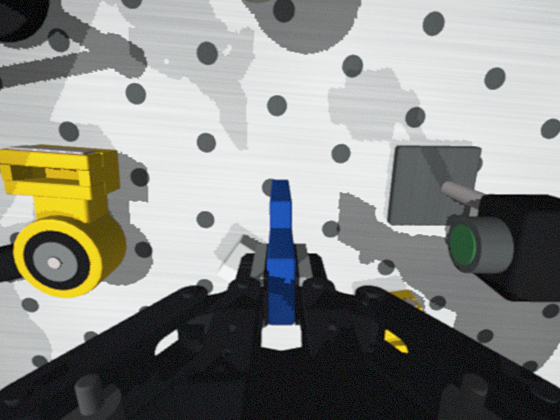

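View pics/scene8.png

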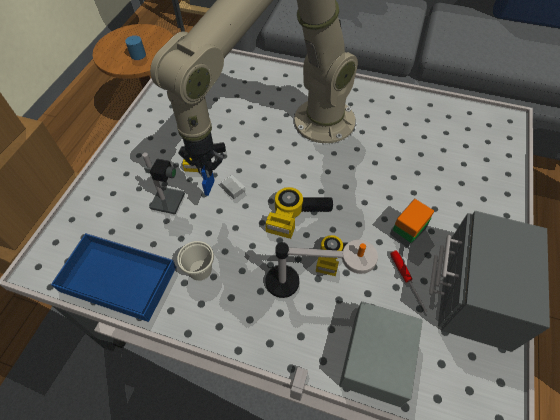

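Emit:
servo_tool(
  dp=[
    [3,1,1],
    [0,0,0],
    [0,0,0],
    [0,0,0],
    [0,0,0],
    [0,0,0],
    [0,0,0],
    [0,0,0],
  ],
  dr=[
    [0,0,0],
    [0,0,0],
    [0,0,0],
    [0,0,0],
    [0,0,0],
    [0,0,0],
    [0,0,0],
    [0,0,0],
  ],
)

```text
time: 15.72
tcp_pos: [515.7, -240.0, 196.3]
ee_rot: [-2.307, 2.132, -0.0]
contact_force: [-0.2, 0.5, -0.7]
width: 11.1
```

Run:
```python
from h import *
s=state();print(s['tcp_pos'],s['width'],s['dq'].round(3))
sign_off()
```

```text
[ 515.6956368  -239.99772165  196.33110571] 11.066647769947396 [ 0.    -0.001  0.     0.001  0.    -0.     0.002]
the job is handed in; nothing more can be done
```

I swung the lamp to its stop and backed off about 8 mm. Then I lifted the flap out of the largest tape gun, turned it about 86° and handed the job in at 15.7 s, still holding it in front of the lens.

- **Dot position:** the tool ended at (515.7, −240.0, 196.3) mm, against an aim of (515.5, −239.8, 196.4). By calculation the dot is within a few mm of the view point. The dot itself faced the lens at the end and was not visible in any picture.
- **Facing and upright:** the flap is upright within about 0.1°. The dotted face should be square to the lens within about 2°, limited by my estimate of the camera's heading: the edges of its base gave 3.5° to 5.5° off the y axis, and I used about 4.3°.
- **Lens position:** lines of sight from the three cameras agreed to about 2 mm. The flap corners and lens then showed up within about 2 pixels of where I predicted.
- **Lamp:** it met its stop with about 40 N at the fingers, which is finger contact and below the wrist limit. The last scene picture showed it still swung aside.
- **Grip:** the fingers hold the 12 mm flap at a reading of 11.1 mm, with the arm at rest.
- **Bystanders:** all stood in their places in the last scene picture, by eye only, and nothing touched the inspection camera.

No check failed. `sign_off()` gave no verdict.

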